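Fetch the hemmed-in brass bush from the set-up rack

ROBOT

A 6-joint arm with a two-finger parallel gripper is mounted at the origin on a cart in front of the work surface, level with it; the furniture and walls round the work are solid. World frame = base frame: x ahead of the robot, y to its left, z up, the work surface at z = 0. Lengths are in m, angles in rad, forces in N, time in s.
With the tool pointing down it reaches from about 0.4 to 0.925 m from the base axis. Payload 3.4 kg.
Tool frame: the origin (TCP) lies at the very end of the fingers, on their centre line; the grasp point (between the pads) lies 19 mm behind it; z points along the fingers, y is the line along which they close (so a half turn about z gives the same grasp; the last joint's range is limited). The gripper opens to 85 mm and grips with 20 to 120 N. Pads are 22 mm wide; open, the fingers measure 114 mm over their backs; the gripper's body (76 mm by 85 mm) begins 54 mm behind the grasp point. The pads swing forward as they close: fully open they stand 13 mm farther back than shut.
Start: joints at [-1.335, 0.307, 1.506, -0, 1.328, -0.073], TCP at [0.175, -0.548, 0.231] pointing down, gripper open.
Joint ranges: [-3.12, 3.12], [-1.05, 2.28], [0.14, 2.33], [-1.42, 4.57], [0.1, 2.73], [-2.68, 2.68]. Speed limits (rad/s): [2.57, 2.57, 3.14, 3.14, 3.14, 3.14].

INTERFACE

Orientations are given as a unit quaternion [w, x, y, z].
In Python, from workcell import env, vision gives the robot as it stands. The module is installed in compiled form; this text tells all that it offers. Calls block until the motion is done:
- env.move_to(position, orientation): joint-space move of the TCP to a pose.
- env.movel(position, frame=None, max_speed=0.15, f_stop=None): straight line of the TCP; frame=None keeps the orientation; max_speed is the mean speed in m/s. With f_stop (N) it stops when the force on the tool has changed by that much, and returns True; else False.
- env.move_joints(angles): joint-space move.
- env.move_gripper(opening, strength=None): finger opening in m; strength is the grip in N (None keeps the last); returns when the fingers have stopped.
- env.hold(seconds).
- env.solve_ik(position, orientation): joint angles nearest the present ones, or None.
- env.read_state(): the state.
- vision.snapshot(name): name is "scene" or "top"; returns the picture (480x640x3 uint8, blue, green, red); there is no depth.
- vision.camera_info(name): a dict with "K" (3x3 intrinsics, pixels), "k1" (the pictures are not rectified: a ray, as slopes to the right and down, at radius r is drawn at 1 + k1 r^2 times it, then the intrinsics apply), "R" (3x3) and "t" (3): a world point X has camera coordinates R X + t. Camera axes: x right, y down, z forward; pixel columns grow to the right and rows downward; lengths in m; the calibration is good to about 2 mm. A picture is of the moment at which its call begins. camera_info takes no time and is no camera call.
A pose or a line that the arm cannot do raises env.PlanningError and nothing moves.
- env.job_done(): hands the job in; it is judged then, once.
The state is a dict: "clock": time; "q": joint angles; "joint_vel": joint speeds; "joint_torque": joint torques, N m; "tcp_pos": TCP position; "eef_rot": TCP orientation; "wrist_force": force on the tool from outside, world axes, zero at the start; "ft_torque": the same for the moment, N m; "gripper_width": finger opening in m; "finger_force": force on a finger pad.
Only numpy, scipy, OpenCV 4.12 (cv2) and the standard library are available. Lean on these libraries where they do the work, as an engineer would, in place of code of your own. Each camera call takes 0.05 s, during which the arm holds its last target. There are 200 camera calls.

TASK

The brass bush in the middle of the set-up rack is hemmed in by the vee block and the steel bush: first move both of these to the red mat and stand them there, then take the brass bush and stand it upright in the middle of the round check plate. Only then put the vee block and the steel bush back on the rack, each upright in the very bay where it stood at the start, the vee block square to the rack again. Leave the tape roll, the pen and the grease tin alone.

Things in the scene. Friction and masses are not known exactly. Their poses are not given: they have to be found in the camera images.
- brass_bush: loose cream-yellow brass bush standing upright in the middle bay of the rack, between the two posts; a round part 22 mm in diameter (treat it as a plain cylinder) and 18 mm high, about 30 g. Origin: centre of its underside, z up. The posts and the neighbours leave room for the fingers only along the rack's x axis, and only once both neighbours are gone.
- vee_block: loose grey steel vee block, 45 mm along its x by 44 mm along its y, 34 mm high, about 0.4 kg, with a V groove along its x in the top; its sides facing +-y are flat and full height (best gripped there). Origin: centre of its underside, z up. It starts in one of the two end bays of the rack, its x along the rack's x within 4 degrees.
- steel_bush: loose grey steel bush, a round part 28 mm in diameter (treat it as a plain cylinder) and 22 mm high, about 30 g, upright. Origin: centre of its underside, z up. It starts in the end bay of the rack that the vee block has not taken.
- rack: fixed aluminium rack plate, 150 (x) by 90 (y) mm, 8 mm thick, flat top; origin: centre of its underside, z up; yaw up to 23 degrees. Three bays along its x: at 0 and +-40 mm (thin blue marks, 54 mm squares at the ends, no raised edge); things may stand a few mm off the bay centre. Two dark posts, 12 mm thick, at x = 0, y = +-23 mm, tops 38 mm above the table.
- mat: fixed red mat, the side area: 90 mm along its x, 120 mm along its y, 3 mm thick; origin at the centre of its underside. It lies either left or right of the rack.
- check_plate: fixed dark round steel check plate, 80 mm in diameter, 12 mm high, flat on top with a thin white ring and a white 24 mm dot in the middle; origin at the centre of its underside. It lies on the other side of the rack than the mat.
- tape_roll: bystander: loose roll of yellow tape lying flat, 83 mm in diameter, 18 mm high; origin at the centre of its underside
- ball_pen: bystander: loose blue pen, 140 mm long along its y, 11 mm high, lying near the table's front edge; origin at the centre of its underside
- grease_tin: bystander: loose green and white grease tin, 66 mm in diameter, 34 mm high; origin at the centre of its underside
Things that resemble listed ones, but are neither listed nor needed, are in the scene too. What is shaped like the vee_block but blue or orange is not meant.

How it is judged:
By the outcome, as a careful person would: the job done as asked, in the order asked, and still so for the second after the job is handed in, with the robot touching nothing.
It also fails if it takes over 106 s, if anything falls off the work surface, if the arm or the gripper's body presses on something with over 40 N, if the wrist force passes 120 N, or if a joint passes its speed limit or range.

## Working session

There is one attempt and no reset: what is moved stays moved. The work goes in short steps, each a Python script; the robot and the scene stay as the last script left them, time stands still between calls to the robot, and variables do not carry over. Pictures are saved under pics/ and viewed, at most 14 in all, crops included, and the job is handed in when it is done.

```bash
mkdir -p pics; ls; python3 - <<'E'
from workcell import env, vision
import cv2, numpy as np
for n in ("scene","top"):
    cv2.imwrite(f"pics/{n}0.png", vision.snapshot(n)); c=vision.camera_info(n); print(n,c)
s=env.read_state(); print(s)
E
```

```text
pics
scene {'K': array([[517.640291  ,   0.        , 313.69410929],
       [  0.        , 517.640291  , 244.71377806],
       [  0.        ,   0.        ,   1.        ]]), 'k1': -0.07971203304231428, 'R': array([[-0.59283288, -0.8051804 ,  0.01528732],
       [-0.44473014,  0.31149925, -0.83975194],
       [ 0.67138982, -0.50463129, -0.54275499]]), 't': array([0.28122833, 0.25886805, 0.69521789])}
top {'K': array([[456.20284518,   0.        , 318.2276305 ],
       [  0.        , 456.20284518, 233.21609613],
       [  0.        ,   0.        ,   1.        ]]), 'k1': 0.008574257156644153, 'R': array([[-0.00659769, -0.99985132,  0.01593114],
       [-0.99837892,  0.00568562, -0.05663211],
       [ 0.05653311, -0.01627895, -0.998268  ]]), 't': array([-0.00889974,  0.48522166,  0.91083249])}
{'clock': 0.1, 'q': array([-1.33449424e+00,  3.07505437e-01,  1.50755339e+00, -1.19388927e-05,
        1.32840936e+00, -7.34904951e-02]), 'joint_vel': array([-1.24897116e-03,  1.63781299e-04, -2.50705001e-03,  1.99742700e-04,
       -1.75099548e-03, -3.80967374e-05]), 'joint_torque': array([ 5.27971824e-04, -4.58529961e+01, -2.52607387e+01, -9.75571675e-05,
        5.56609055e-03, -9.62540554e-06]), 'tcp_pos': array([ 0.17512367, -0.54701568,  0.230465  ]), 'eef_rot': array([-9.34193943e-04,  9.88026880e-01,  1.54278987e-01, -8.20300885e-05]), 'wrist_force': array([-0.20145462,  0.59382596, -0.51562888]), 'ft_torque': array([-0.0066688 , -0.02967397, -0.02141727]), 'finger_force': 0.0, 'gripper_width': 0.08515306323224169}
```

View pics/scene0.png

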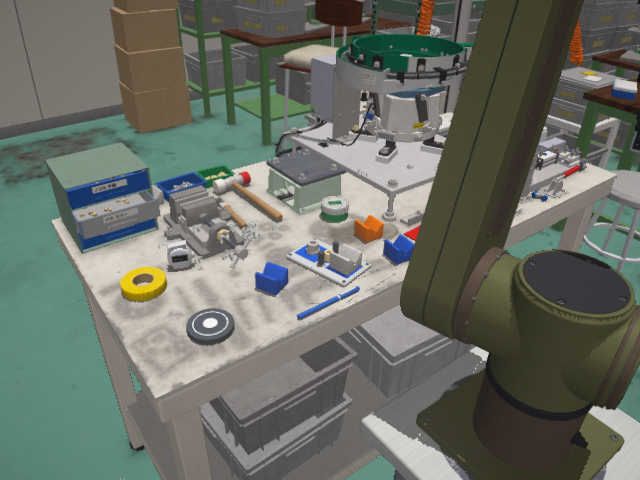

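View pics/top0.png

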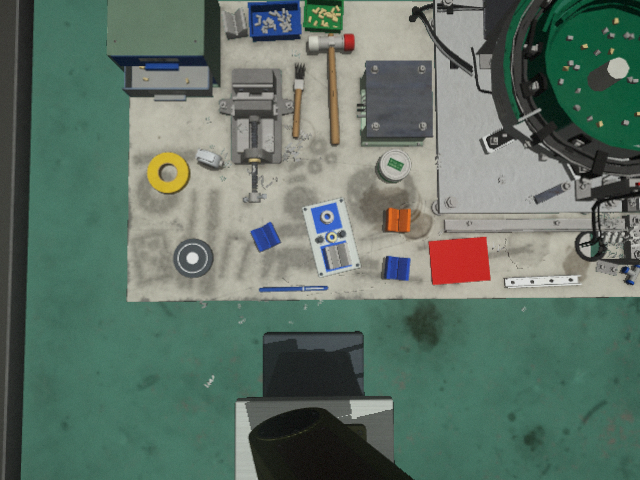

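Top view shows the rack at (332,237): steel bush (326,217), brass bush (332,237) between the posts, grey vee block (338,257). The red mat is at (460,260) and the check plate at (193,258).
The bystanders are the tape (168,172), pen (293,289) and tin (394,166).
These could be confused with the targets:
- Blue vee blocks at top (265,237) and (397,268).
- Orange vee block at (398,220).
- Grey block by the bins at (235,25).

By the description, the vee block is the grey one on the rack at (338,257). I'll check it in a close crop.

```bash
python3 - <<'E'
import cv2, numpy as np
a=cv2.imread("pics/top0.png")[190:285,290:370]; b=cv2.imread("pics/scene0.png")[225:290,280:375]
a=cv2.resize(a,None,fx=5,fy=5,interpolation=cv2.INTER_CUBIC); b=cv2.resize(b,(400,274),interpolation=cv2.INTER_CUBIC)
b=cv2.copyMakeBorder(b,0,475-274,0,0,cv2.BORDER_CONSTANT)
cv2.imwrite("pics/crop0.png",np.hstack([a,b]))
E
```

```text
(no output)
```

View pics/crop0.png

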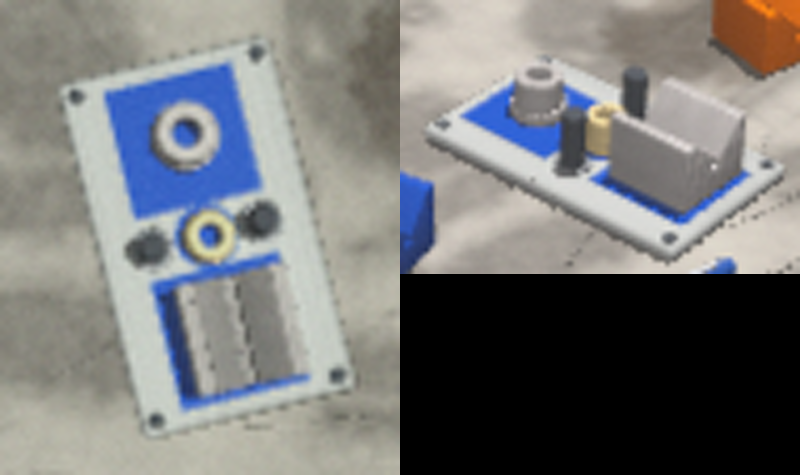

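The crop confirms it: the grey vee block (top crop 235,335), the steel bush (185,135) and the brass bush (208,236) between the dark posts. The four dark rack screws are sharp in both views, so I'll measure the rack from those.

```bash
cat > h.py <<'E'
import cv2, numpy as np
from workcell import env, vision
INFO={n:vision.camera_info(n) for n in ("scene","top")}
def ray(n,p):
    c=INFO[n]; p=np.asarray(p,float).reshape(-1,1,2)
    u=cv2.undistortPoints(p,c["K"],np.array([c["k1"],0,0,0])).reshape(-1,2)
    return -c["R"].T@c["t"], np.c_[u,np.ones(len(u))]@c["R"]
def plane(n,p,z):
    o,d=ray(n,p); return o+d*((z-o[2])/d[:,2])[:,None]
def tri(pt,ps):
    (o1,d1),(o2,d2)=ray("top",pt),ray("scene",ps); out=[]
    for a,b in zip(d1,d2):
        s=np.linalg.lstsq(np.c_[a,-b],o2-o1,rcond=None)[0]
        out.append(np.r_[(o1+s[0]*a+o2+s[1]*b)/2,np.linalg.norm(o1+s[0]*a-o2-s[1]*b)])
    return np.array(out)
def dark(img,p,r=4,sign=1):   # subpixel centroid of dark (sign=1) or bright blob near p
    x,y=np.round(p).astype(int); g=sign*cv2.cvtColor(img,cv2.COLOR_BGR2GRAY)[y-r:y+r+1,x-r:x+r+1].astype(float)
    w=np.clip(np.median(g)-15-g,0,None); yy,xx=np.mgrid[y-r:y+r+1,x-r:x+r+1]
    return np.array([(w*xx).sum(),(w*yy).sum()])/w.sum()
def blobs(mask,amin=20):
    n,l,s,c=cv2.connectedComponentsWithStats(mask.astype(np.uint8))
    return [(s[i],c[i],(l==i).astype(np.uint8)) for i in range(1,n) if s[i,4]>=amin]
E
cat > m.py <<'E'
from h import *
T=cv2.imread("pics/top0.png"); S=cv2.imread("pics/scene0.png")
st=np.array([[75,97],[257,50],[338,376],[155,422]])/5+[290,190]
ss=np.array([[440-400,122],[545-400,60],[768-400,163],[668-400,238]])/4.21+[280,225]
pt=np.array([dark(T,p) for p in st]); ps=np.array([dark(S,p,3) for p in ss])
print("screws seed/ref",np.round(pt-st,1).tolist(),np.round(ps-ss,1).tolist()); X=tri(pt,ps); print(X.round(4))
P=plane("top",pt,.008); print("rack@8mm",P.mean(0).round(4), plane("scene",ps,.008).mean(0).round(4))
v=(P[0]+P[1]-P[2]-P[3]); w=(P[0]+P[3]-P[1]-P[2]); print("yaw",np.degrees(np.arctan2(v[1],v[0])),np.degrees(np.arctan2(w[1],w[0]))-90,"spacing",np.linalg.norm(P[0]-P[3]),np.linalg.norm(P[0]-P[1]))
h=cv2.cvtColor(T,cv2.COLOR_BGR2HSV).astype(int); H,Sa,V=cv2.split(h.astype(np.int32)); hs=cv2.cvtColor(S,cv2.COLOR_BGR2HSV)
red=((H<8)|(H>172))&(Sa>150)&(V>120)
for s,c,m in blobs(red,800):
    k=cv2.findContours(m,0,2)[0][0]; r=cv2.minAreaRect(k); b=plane("top",cv2.boxPoints(r),.003); print("mat",c.round(1),b.mean(0).round(4),b.round(3)[:,:2].tolist())
def near(m,p,r=70): 
    z=np.zeros_like(m); z[p[1]-r:p[1]+r,p[0]-r:p[0]+r]=m[p[1]-r:p[1]+r,p[0]-r:p[0]+r]; return z
dt=dark(T,(193,258),8,-1); ds=dark(S,(210,323),9,-1); print("plate dot",dt,ds,tri([dt],[ds]).round(4),plane("top",[dt],.012).round(4))
for n,I in (("top",T),("scene",S)):
    hh=cv2.cvtColor(I,cv2.COLOR_BGR2HSV); B=cv2.inRange(hh,(15,70,110),(32,200,255))
    q=(332,237) if n=="top" else (328,256)
    for s,c,m in blobs(near(B,q,14),8): print("brass",n,s,c.round(2))
E
python3 m.py
```

```text
screws seed/ref [[-1.7, -1.0], [-0.4, 0.0], [0.4, -0.2], [-0.9, -0.6]] [[-0.6, -0.4], [-1.4, 2.2], [0.5, 1.1], [0.1, 1.4]]
[[ 5.359e-01  1.770e-02  9.800e-03  1.400e-03]
 [ 5.549e-01 -5.880e-02  6.000e-04  1.900e-03]
 [ 4.202e-01 -9.300e-02  3.900e-03  2.000e-04]
 [ 4.023e-01 -1.600e-02  3.900e-03  1.600e-03]]
rack@8mm [ 0.4783 -0.0372  0.008 ] [ 0.4744 -0.0344  0.008 ]
yaw 14.13015018339416 12.461317380269136 spacing 0.13773395588749768 0.07916852937200763
mat [459.  260.3] [ 0.4287 -0.3007  0.003 ] [[0.468, -0.238], [0.478, -0.357], [0.389, -0.363], [0.379, -0.244]]
plate dot [191.99139062 257.6458675 ] [209.89364815 322.64669105] [[4.374e-01 2.428e-01 1.170e-02 1.000e-04]] [[0.4374 0.2427 0.012 ]]
brass scene [324 250   7  12  58] [326.78 255.45]
```

```bash
cat > m2.py <<'E'
from h import *
T=cv2.imread("pics/top0.png"); S=cv2.imread("pics/scene0.png")
out=[]
def rect(n,mask,z):
    k=max(cv2.findContours(mask.astype(np.uint8),0,2)[0],key=cv2.contourArea); k=cv2.convexHull(k)
    r=cv2.minAreaRect(k); b=plane(n,cv2.boxPoints(r),z)[:,:2]; c=b.mean(0); e=b[1]-b[0]; f=b[2]-b[1]
    L=e if np.linalg.norm(e)>np.linalg.norm(f) else f
    return c.round(4), "yaw %.1f"%((np.degrees(np.arctan2(L[1],L[0]))+45)%90-45), "size %.4f %.4f"%(np.linalg.norm(e),np.linalg.norm(f)), "px",np.round(r[0],1)
lab=cv2.cvtColor(T,cv2.COLOR_BGR2LAB).astype(int); 
sub=lambda I,x,y:I[y,x]
print("lab plate/table",[lab[y,x].tolist() for x,y in ((308,215),(314,245),(357,260),(300,260),(365,215),(345,205))])
hsv=cv2.cvtColor(T,cv2.COLOR_BGR2HSV)
print("hsv vee/plate/bush",[hsv[y,x].tolist() for x,y in ((332,257),(344,255),(314,245),(326,210),(332,242),(325,257),(324,250))])
W=np.zeros(T.shape[:2],bool); W[185:290,285:375]=1
pl=W&(lab[...,2]<=131)   # not beige
cl=[m for s,c,m in blobs(pl,500)]
for m in cl: print("rack",rect("top",m,.008))
vee=W&(hsv[...,1]<45)
z=np.zeros_like(W); z[243:275,322:354]=1
blue=(hsv[...,0]>95)&(hsv[...,0]<125)&(hsv[...,1]>100)&W
for s,c,m in blobs(blue,30): print("blue",s[:4],rect("top",m,.008))
v=np.hstack([cv2.resize(np.dstack([x.astype(np.uint8)*255]*3)[185:290,285:375],None,fx=4,fy=4,interpolation=0) for x in (pl,blue)])
cv2.imwrite("pics/masks.png",v)
E
python3 m2.py
```

```text
lab plate/table [[208, 124, 132], [208, 124, 131], [208, 125, 131], [142, 127, 134], [116, 128, 136], [174, 126, 131]]
hsv vee/plate/bush [[27, 17, 152], [20, 18, 131], [60, 10, 205], [108, 61, 183], [137, 13, 140], [112, 147, 106], [112, 140, 100]]
rack (array([ 0.4785, -0.0371]), 'yaw 13.4', 'size 0.0900 0.1482', 'px', array([330.6, 236.7]))
blue [311 203  31  39] (array([ 0.5075, -0.0305]), 'yaw 13.5', 'size 0.0532 0.0736', 'px', array([327.2, 222.4]))
blue [320 241  32  31] (array([ 0.4401, -0.0465]), 'yaw 13.5', 'size 0.0525 0.0543', 'px', array([335.4, 255.4]))
blue [285 287  17   3] (array([0.3747, 0.0398]), 'yaw -0.4', 'size 0.0324 0.0040', 'px', array([293., 288.]))
blue [304 286  24   4] (array([ 0.3754, -0.0057]), 'yaw -0.4', 'size 0.0466 0.0060', 'px', array([315.5, 287.5]))
```

View pics/masks.png

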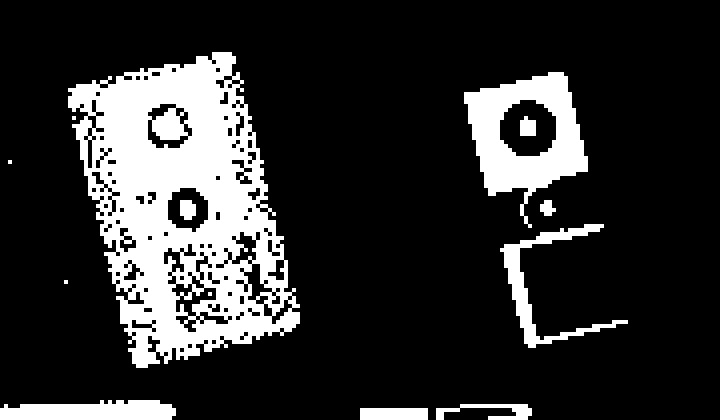

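The rack outline agrees with the bay marks: centre (0.4785, -0.0371), yaw 13.5°, size 90x148 mm. Next come the bushes and the vee block.

```bash
cat > m3.py <<'E'
from h import *
T=cv2.imread("pics/top0.png"); hsv=cv2.cvtColor(T,cv2.COLOR_BGR2HSV); lab=cv2.cvtColor(T,cv2.COLOR_BGR2LAB).astype(int)
tc=lambda L:(np.array(L)+.5)/5-.5+[290,190]
sc=lambda L:(np.array(L)-[400,0]+.5)/4.21-.5+[280,225]
print("vee corners",tri(tc([[180,288],[200,395],[283,258],[305,372]]),sc([[610,115],[690,152],[660,80],[745,123]])).round(4))
print("steel,brass tops",tri(tc([[185,135],[209,236]]),sc([[540,73],[606,110]])).round(4))
R=np.array([.4785,-.0371]); a=np.radians(13.5); M=np.array([[np.cos(a),-np.sin(a)],[np.sin(a),np.cos(a)]])
def rep(n,px,z): p=plane("top",[px],z)[0,:2]; print(n,np.round(px,2),p.round(4),"in rack",((p-R)@M).round(4))
blue=((hsv[...,0]>95)&(hsv[...,0]<125)&(hsv[...,1]>100)).astype(np.uint8)
b=np.zeros_like(blue); b[200:232,308:345]=1-blue[200:232,308:345]
c,r=None,None
for s,cc,m in blobs(b,60):
    if abs(cc-[326.5,216.5]).max()<4:
        k=max(cv2.findContours(m,0,2)[0],key=cv2.contourArea); c,r=cv2.minEnclosingCircle(k); e=cv2.fitEllipse(k); print(e); rep("steel",e[0],.030)
y=np.zeros_like(blue); y[228:246,322:342]=(lab[228:246,322:342,2]>136)
for s,cc,m in blobs(y,10):
    k=max(cv2.findContours(m,0,2)[0],key=cv2.contourArea); e=cv2.fitEllipse(k); print(e,s); rep("brass",e[0],.026)
v=np.zeros_like(blue); v[240:275,320:356]=((hsv[...,1]<60)&(hsv[...,2]<190))[240:275,320:356]
v=cv2.morphologyEx(v,cv2.MORPH_OPEN,np.ones((3,3),np.uint8))
for s,cc,m in blobs(v,150):
    k=max(cv2.findContours(m,0,2)[0],key=cv2.contourArea); q=cv2.minAreaRect(k); print("vee",q); rep("vee",q[0],.042); B=plane("top",cv2.boxPoints(q),.042); d=B[1]-B[0]; print(np.linalg.norm(d),np.linalg.norm(B[2]-B[1]),np.degrees(np.arctan2(d[1],d[0]))%90)
for yaw in (0,):
  for n,p,aa in (("rackY",R,a),("rackX",R,a+np.pi/2),("mat",[.43,-.30],np.radians(-85+90-90)),("plate",[.4374,.2427],a+np.pi/2)):
    for k in (-1,0,1):
        t=aa+k*np.pi; q=env.solve_ik([p[0],p[1],.1],[0,np.cos(t/2),np.sin(t/2),0]); print(n,k,None if q is None else np.round(q,2))
E
python3 m3.py
```

```text
vee corners [[ 0.4566 -0.025   0.0406  0.0019]
 [ 0.4134 -0.034   0.0411  0.0019]
 [ 0.4688 -0.0652  0.0384  0.0035]
 [ 0.4225 -0.0753  0.0356  0.0007]]
steel,brass tops [[ 5.172e-01 -2.870e-02  3.030e-02  4.000e-04]
 [ 4.771e-01 -3.790e-02  2.740e-02  1.000e-04]]
((326.0622253417969, 217.1806640625), (34.75693130493164, 35.337406158447266), 107.94091033935547)
steel [326.06 217.18] [ 0.5162 -0.0275] in rack [0.0389 0.0006]
((326.5809326171875, 216.7747039794922), (13.241172790527344, 13.69451904296875), 60.70531463623047)
steel [326.58 216.77] [ 0.517  -0.0285] in rack [ 0.0395 -0.0006]
((331.5416259765625, 236.811767578125), (9.733031272888184, 9.965729713439941), 23.65028953552246) [327 232  10  10  64]
brass [331.54 236.81] [ 0.4771 -0.0383] in rack [-0.0016 -0.0008]
vee ((337.72784423828125, 255.59344482421875), (22.102296829223633, 22.789413452148438), 76.75948333740234)
vee [337.73 255.59] [ 0.4394 -0.0494] in rack [-0.0409 -0.0028]
0.044797779058601814 0.043294719738009795 12.876988506099124
rackY -1 [-0.17  0.32  1.88 -0.    0.94 -1.97]
rackY 0 [-0.17  0.32  1.88 -0.    0.94  1.17]
rackY 1 [-0.17  0.32  1.88 -0.    0.94 -1.97]
rackX -1 None
rackX 0 [-0.17  0.32  1.88 -0.    0.94 -0.4 ]
rackX 1 None
mat -1 [-0.69  0.38  1.79 -0.    0.98 -0.78]
mat 0 [-0.69  0.38  1.79 -0.    0.98  2.36]
mat 1 [-0.69  0.38  1.79 -0.    0.98 -0.78]
plate -1 None
plate 0 [ 0.42  0.35  1.84 -0.    0.96  0.19]
plate 1 None
```

Two-view heights match the text: vee top about 39 mm, steel bush 30 mm, brass bush 27 mm, plate 12 mm. I'll start with the vee block.

```bash
cat > arm.py <<'E'
from h import *
R=np.array([.4785,-.0371]); YAW=np.radians(13.45)
MAT=np.array([.4287,-.3007]); MY=np.radians(4.5); PLATE=np.array([.4374,.2427])
def at(o,yaw,p): c,s=np.cos(yaw),np.sin(yaw); return np.array(o)+[c*p[0]-s*p[1],s*p[0]+c*p[1]]
def go(xy,z,a):   # tool down, closing line at angle a+90 deg
    q0=env.read_state()["q"]; best=None
    for k in (-1,0,1):
        t=a+k*np.pi; Q=[0,np.cos(t/2),np.sin(t/2),0]; q=env.solve_ik([*xy,z],Q)
        if q is not None:
            d=abs(np.array(q)-q0).max()
            if best is None or d<best[0]: best=(d,Q)
    env.move_to([*xy,z],best[1])
def pick(xy,a,z,opening,strength,up=.15):
    env.move_gripper(opening); go(xy,up,a)
    env.movel([*xy,z+.03],max_speed=.2)
    hit=env.movel([*xy,z],max_speed=.06,f_stop=12)
    env.move_gripper(0.0,strength); s=env.read_state()
    env.movel([*xy,up],max_speed=.12); e=env.read_state()
    print("pick hit",hit,"z",s["tcp_pos"].round(4),"w",round(s["gripper_width"],4),"lifted w",round(e["gripper_width"],4),"F",round(float(e["finger_force"]),1),"t",round(e["clock"],1))
def place(xy,a,z,opening,up=.15):
    go(xy,up,a); env.movel([*xy,z+.02],max_speed=.15)
    hit=env.movel([*xy,z],max_speed=.03,f_stop=5); s=env.read_state()
    env.move_gripper(opening); env.movel([*xy,up],max_speed=.15)
    print("place hit",hit,"z",s["tcp_pos"].round(4),"w",round(s["gripper_width"],4),"t",round(env.read_state()["clock"],1))
E
python3 - <<'E'
from arm import *
pick([.4394,-.0494],YAW,.0115,.080,80)
place(at(MAT,MY,[0,.028]),MY-np.pi/2,.0065,.070)
cv2.imwrite("pics/top1.png",vision.snapshot("top")); cv2.imwrite("pics/scene1.png",vision.snapshot("scene"))
a=cv2.imread("pics/top1.png")[180:300,280:500]; cv2.imwrite("pics/c1.png",cv2.resize(a,None,fx=3.5,fy=3.5,interpolation=cv2.INTER_CUBIC))
E
```

```text
pick hit False z [ 0.4397 -0.0495  0.0122] w 0.0428 lifted w 0.0428 F 81.2 t 5.5
place hit True z [ 0.4262 -0.2726  0.0072] w 0.0428 t 9.7
```

View pics/c1.png

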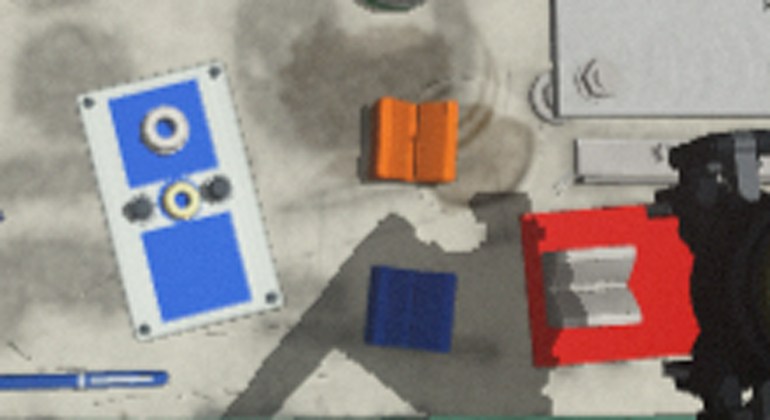

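Vee block stands on the mat (crop 590,287) and its bay is empty. Steel bush next.

```bash
python3 - <<'E'
from arm import *
pick([.5170,-.0285],YAW,.0095,.060,35)
place(at(MAT,MY,[0,-.030]),MY-np.pi/2,.0045,.050)
go([.40,-.12],.25,YAW)
cv2.imwrite("pics/top2.png",vision.snapshot("top"))
a=cv2.imread("pics/top2.png")[180:300,280:500]; cv2.imwrite("pics/c2.png",cv2.resize(a,None,fx=3.5,fy=3.5,interpolation=cv2.INTER_CUBIC))
E
```

```text
pick hit False z [ 0.5173 -0.0285  0.0099] w 0.0269 lifted w 0.0266 F 34.4 t 14.3
place hit True z [ 0.4307 -0.3304  0.005 ] w 0.0267 t 18.6
```

View pics/c2.png

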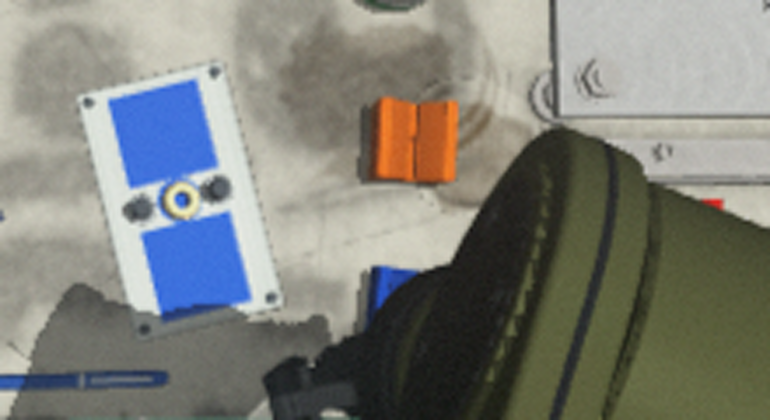

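Both end bays are clear now, but the arm hides the mat. I'll move the brass bush, then look again from over the check plate.

```bash
python3 - <<'E'
from arm import *
pick([.4771,-.0383],YAW+np.pi/2,.0095,.060,35)
go(PLATE,.15,YAW+np.pi/2)
cv2.imwrite("pics/top3.png",vision.snapshot("top"))
place(PLATE,YAW+np.pi/2,.0135,.050)
go([.44,.05],.25,YAW)
T=vision.snapshot("top"); cv2.imwrite("pics/top4.png",T); S=vision.snapshot("scene"); cv2.imwrite("pics/scene4.png",S)
a=cv2.resize(cv2.imread("pics/top3.png")[210:300,400:510],(440,360),interpolation=2); b=cv2.resize(T[220:300,150:240],(405,360),interpolation=2)[:,:355]; cv2.imwrite("pics/c4.png",np.hstack([a,b]))
E
```

```text
pick hit False z [ 0.4773 -0.0383  0.0099] w 0.0203 lifted w 0.0203 F 34.2 t 24.5
place hit True z [0.437  0.2425 0.0139] w 0.0205 t 28.9
```

View pics/c4.png

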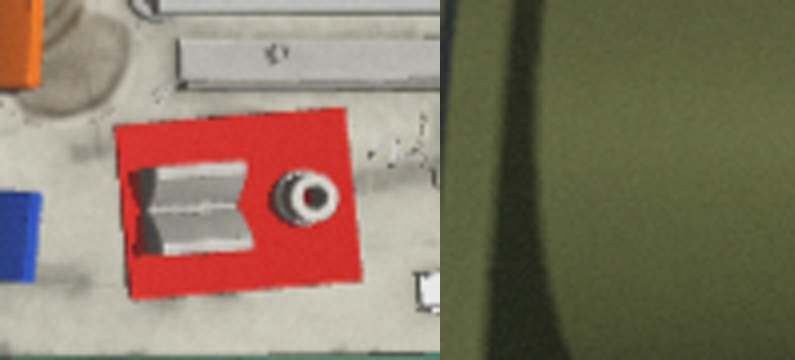

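On the mat, the vee block (crop 200,208) and the steel bush (crop 305,197) are both upright. The plate is hidden in this top view, so I'll check it in the scene picture.

```bash
python3 - <<'E'
from arm import *
f=lambda L:(np.array(L)+.5)/4-.5+[400,210]
print("steel",plane("top",f([[315,197]]),.025).round(4),"vee",plane("top",f([[246,161],[254,248],[150,168],[158,252]]),.037).mean(0).round(4))
go([.50,-.28],.2,MY-np.pi/2); T=vision.snapshot("top"); cv2.imwrite("pics/top5.png",T)
S=cv2.imread("pics/scene4.png")
cv2.imwrite("pics/c5.png",np.hstack([cv2.resize(T[220:300,150:240],(405,360),interpolation=2)[:,:395],cv2.resize(S[285:365,165:255],(405,360),interpolation=2)[:,:395]]))
d=T[240:276,175:211]; lab=cv2.cvtColor(d,cv2.COLOR_BGR2LAB).astype(int)
for s,c,m in blobs(lab[...,2]>142,15):
    e=cv2.fitEllipse(max(cv2.findContours(m,0,2)[0],key=cv2.contourArea)); p=np.array(e[0])+[175,240]; print("brass",p,e[1],plane("top",[p],.030).round(4))
E
```

```text
steel [[ 0.4312 -0.3325  0.025 ]] vee [ 0.4265 -0.2719  0.037 ]
brass [191.56076813 258.36698341] (10.106860160827637, 11.967554092407227) [[0.4359 0.2389 0.03  ]]
```

View pics/c5.png

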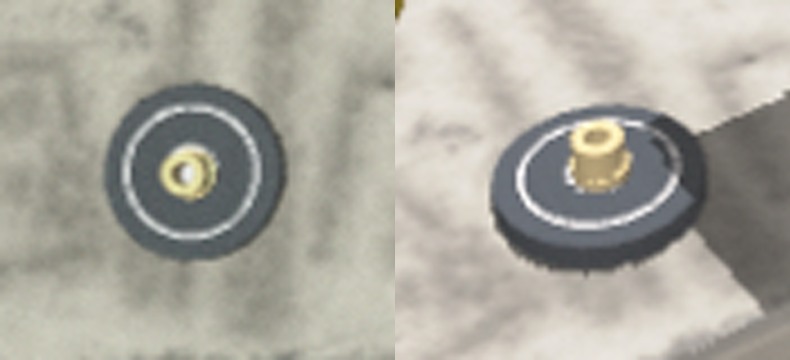

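Brass bush stands upright over the white dot, within about 2 mm of the plate's centre. I'll put both parts back now.

```bash
python3 - <<'E'
from arm import *
pick(at(MAT,MY,[0,.028]),MY-np.pi/2,.0065,.070,80)
print("q5",env.read_state()["q"][5])
place(at(R,YAW,[-.040,0]),YAW,.0110,.065)
pick(at(MAT,MY,[0,-.030]),MY-np.pi/2,.0045,.055,35)
place(at(R,YAW,[.0395,0]),YAW,.0090,.050)
go([.44,-.30],.3,MY-np.pi/2)
T=vision.snapshot("top"); cv2.imwrite("pics/top6.png",T); S=vision.snapshot("scene"); cv2.imwrite("pics/scene6.png",S)
a=cv2.resize(T[190:285,290:370],(400,475),interpolation=2); b=cv2.resize(S[225:290,280:375],(400,274),interpolation=2)
c=cv2.resize(T[225:292,140:240],(300,201),interpolation=2); c=cv2.copyMakeBorder(c,0,0,0,100,cv2.BORDER_CONSTANT)
cv2.imwrite("pics/c6.png",np.hstack([a,np.vstack([b,c])]))
E
```

```text
pick hit False z [ 0.4267 -0.273   0.0071] w 0.0427 lifted w 0.0431 F 81.3 t 35.2
q5 2.410589039280671
place hit True z [ 0.4393 -0.0463  0.0121] w 0.0425 t 39.4
pick hit False z [ 0.4313 -0.3309  0.0049] w 0.0265 lifted w 0.0271 F 34.4 t 43.9
place hit True z [ 0.5166 -0.0278  0.0099] w 0.0266 t 48.1
```

View pics/c6.png

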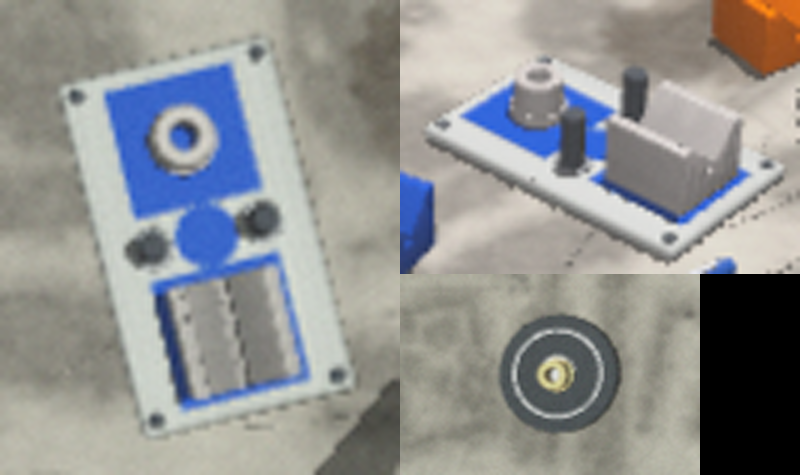

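The vee block (crop 232,330) is back in its bay, square to the rack. The steel bush (crop 183,139) is upright in the other end bay, and the brass bush is still centred on the plate (crop 555,373). I'm handing it in.

```bash
python3 -c "
from workcell import env
env.hold(0.3); print(env.job_done())"
```

```text
the job is handed in; nothing more can be done
None
```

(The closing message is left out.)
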